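# Lock the lens carrier and hold it up level

## Robot

A 7-joint arm with a two-finger parallel gripper is mounted at the origin on a cart in front of the work surface, level with it; the furniture and walls round the work are solid. World frame = base frame: x ahead of the robot, y to its left, z up, the work surface at z = 0. Lengths are in m, angles in degrees, forces in N, time in s.
With the tool pointing down it reaches from about 0.35 to 0.775 m from the base axis. Payload 3.1 kg.
Tool frame: the origin (TCP) lies on the centre line of the jaws, within the pads' length; the fingertips stand 17 mm ahead of it and the grasp point (between the pads) lies 2 mm behind it (robot.tip_reach is the distance from the TCP to the fingertips, in m); z points along the fingers, y is the line along which they close (so a half turn about z gives the same grasp; the last joint's range is limited). The gripper opens to 85 mm and grips with 20 to 120 N. Pads are 22 mm wide; open, the fingers measure 114 mm over their backs; the gripper's body (76 mm by 85 mm) begins 54 mm behind the grasp point. The pads swing forward as they close: fully open they stand 13 mm farther back than shut.
Start: joints at [-68.566, 17.813, 0.802, 86.603, -0.252, 75.585, -1.558], TCP at [0.222, 0.503, 0.248] pointing down, gripper open.
Joint ranges: [-154.91, 154.91], [-16.99, 109.72], [-72.82, 74.43], [7.12, 147.25], [-82.49, 262.49], [11.32, 116.49], [-174.64, 174.64]. Speed limits (degrees/s): [159.86, 159.86, 180, 180, 180, 180, 180].

## Interface

Orientations are given as [roll, pitch, yaw] about the fixed x, y, z axes, in that order (R = Rz(yaw) Ry(pitch) Rx(roll)).
In Python, from station import robot, fingers, vision, workorder, recognise gives the robot as it stands. Calls block until the motion is done:
- robot.move_to(position, orientation): joint-space move of the TCP to a pose.
- robot.line_to(position, orientation=None, velocity=0.15, f_stop=None): straight line of the TCP; orientation=None keeps the orientation; velocity is the mean speed in m/s. With f_stop (N) it stops when the force on the tool has changed by that much, and returns True; else False.
- robot.move_j(angles): joint-space move.
- fingers.gripper_to(opening, force=None): opening from 0.0 (shut) to 1.0 (fully open); force is the grip in N (None keeps the last); returns when the fingers have stopped.
- robot.pause(seconds).
- robot.inverse_kinematics(position, orientation): joint angles nearest the present ones, or None.
- vision.grab_frame(name): name is "scene" or "top"; returns the picture (420x560x3 uint8, red, green, blue); there is no depth.
- vision.calibration(name): a dict with "mtx" (3x3 intrinsics, pixels), "extrinsics" (4x4, takes a point from world to camera coordinates). Camera axes: x right, y up, looking along -z (the intrinsics and any distortion apply to the point x, -y, -z); pixel columns grow to the right and rows downward; lengths in m; the calibration is good to about 2 mm. A picture is of the moment at which its call begins. calibration takes no time and is no camera call.
A pose or a line that the arm cannot do raises robot.PlanningError and nothing moves.
- workorder.close_job(): hands the job in; it is judged then, once.
Trained networks look in the newest picture that a camera, given by its name, has taken for a name from the list of things; names that differ only in an ending like _2 or _b are one class to them, and where a whole thing is asked for, a point or a joint stands for the part that bears it (a point fixed in the world has none). Each returns a list of dicts, best first, with "p" (0 to 1); they miss things now and then, are a little off and sometimes report something else, mostly with a low value. They report only what shows in the picture. A call takes as long as a camera call. They do not tell look-alikes from the thing itself.
- recognise(label, camera): "rect" ([centre column, centre row, width, height] in pixels, round what is visible of it).
Readings, each from a call of its own:
- robot.current_time_s(): time.
- robot.current_joint_positions(): joint angles.
- robot.current_dq(): joint speeds.
- robot.current_joint_torque(): joint torques, N m.
- robot.current_tool_pos(): TCP position.
- robot.current_eef_rot(): TCP orientation.
- robot.current_contact_force(): force on the tool from outside, world axes, zero at the start.
- robot.current_torque(): the same for the moment, N m.
- robot.current_finger_gap(): opening from 0.0 (shut) to 1.0 (fully open).
- robot.current_gripper_force(): force on a finger pad.
Only numpy, scipy, OpenCV 4.12 (cv2) and the standard library are available. Lean on these libraries where they do the work, as an engineer would, in place of code of your own. Each camera call takes 0.05 s, during which the arm holds its last target. There are 200 camera calls.

## Task

Swing the open keeper bar of the optics carrier in over the two lens rings until it clicks into its detent, while the carrier still sits in its dock. Then lift the carrier by its black handle straight up out of the dock and finish while holding it there, level and still, about 10 cm above the dock, with the bar still shut and all its parts in place. Do not let go or put it down at the end, and leave the other things on the worktop where they are.

Things in the scene. Friction and masses are not known exactly. Their poses are not given: they have to be found in the camera images.
- dock: Dark steel dock plate fixed to the worktop, 214 x 134 x 8 mm, with a low lip (10 mm high) round each corner; the carrier lies in it with 2 mm play all round. Origin: centre of its underside; x along its length, away from the robot at yaw 0, z up.
- carrier: Aluminium optics carrier (loose, 0.3 to 0.5 kg by itself, its bar about 0.05 kg, its contents 0.13 kg), a 190 (x) x 110 (y) x 14 (z) mm block with a lengthwise black handle over its middle, two round wells at its -y side and two square pockets at its +y side. Origin: centre of its underside, 8 mm above the worktop while docked; axes as the dock's. The balance point lies within 5 mm of its lengthwise middle, under the handle.
- handle_mid (a point): Middle of the carrier's handle, and the place to grip it: a straight bar 120 mm long along the carrier's x, 16 mm wide (y), 22 mm tall, its centre 90 mm above the carrier's underside (top at 101 mm), on two posts 12 mm thick at x = +-44 mm. Nothing else on the carrier is taller than 79 mm.
- keeper_bar (a joint): Angle of the keeper bar (rad) about the upright pivot: 0 = shut, lying along the carrier's x over the two lens rings; up to 1.4 = swung out to the carrier's -y side (seen from above, it opens counter-clockwise). It starts 0.7 to 1.2 open. Light friction; over the last 0.15 rad it rides over a spring plunger (up to about 5 N at the knob) and drops into its detent from about 0.03 rad, where a stop ends its swing.
- keeper_knob (a point): Upright round black knob near the bar's free end, 13 mm thick, 50 mm tall, reaching from 29 to 79 mm above the carrier's underside; this point is on its axis, 66 mm above the carrier's underside, 13 mm below its top. It runs on a circle of 164 mm radius about the pivot. The bar itself is 12 mm wide and 8 mm thick, its underside 21 mm above the carrier's underside.
- keeper_pivot (a point): Upright pivot of the keeper bar, on the carrier at x = +84, y = -27 mm in its frame (far end, -y side), 25 mm above its underside. With the bar shut, the knob lies 164 mm from it in the carrier's -x direction.
- well_near (a point): Floor centre of the carrier's round well nearer the robot (35 mm wide, 7 mm deep), at x = -36, y = -27, z = 7 mm in the carrier.
- well_far (a point): Floor centre of the farther round well, at x = +36, y = -27, z = 7 mm in the carrier.
- pocket_near (a point): Floor centre of the square pocket nearer the robot (37 mm wide, 7 mm deep), at x = -36, y = +29, z = 7 mm in the carrier.
- pocket_far (a point): Floor centre of the farther square pocket, at x = +36, y = +29, z = 7 mm in the carrier.
- lens_ring_a: Black lens ring, 32 mm wide, 10 mm tall, loose in the near round well. Origin: centre of its underside.
- lens_ring_b: Black lens ring, 32 mm wide, 10 mm tall, loose in the far round well. Origin: centre of its underside.
- filter_box_1: Square filter box, 34 x 34 x 14 mm, loose in the near square pocket. Origin: centre of its underside.
- filter_box_2: Square filter box, 34 x 34 x 14 mm, loose in the far square pocket. Origin: centre of its underside.
- marker: Bystander: marker pen, 17 x 135 x 16 mm, lying on the worktop. Origin: centre of its underside, long axis y.
- brass_weight: Bystander: brass weight, 29 mm wide, 47 mm tall. Origin: centre of its underside.
- tweezers: Bystander: tweezers, 14 x 128 x 9 mm, lying beside the dock under the bar's swing. Origin: centre of its underside, long axis y.
- pocket_torch: Bystander: pocket torch, 18 x 97 x 18 mm, lying. Origin: centre of its underside, long axis y.
- spirit_level: Bystander: small spirit level, 18 x 75 x 20 mm, lying. Origin: centre of its underside, long axis y.
- lens_tissue: Bystander: flat tissue booklet, 62 x 100 x 9 mm, lying beyond the dock. Origin: centre of its underside, long axis y.
Things that resemble listed ones, but are neither listed nor needed, are in the scene too. Of the things that look like the carrier, the larger one is meant.

How it is judged:
By the outcome, as a careful person would: the job done as asked, in the order asked, and still so for the second after the job is handed in, while the arm keeps its last pose, push and grip.
It also fails if it takes over 54 s, if anything falls off the work surface, if the arm or the gripper's body presses on something with over 40 N, if the wrist force passes 120 N, or if a joint passes its speed limit or range.

## Working session

There is one attempt and no reset: what is moved stays moved. The work goes in short steps, each a Python script; the robot and the scene stay as the last script left them, time stands still between calls to the robot, and variables do not carry over. Pictures are saved under pics/ and viewed, at most 10 in all, crops included, and the job is handed in when it is done.

```bash
mkdir -p pics; ls
python3 - <<'E'
from station import robot, fingers, vision, workorder, recognise
import cv2,numpy as np
for n in("scene","top"):
    f=vision.grab_frame(n); cv2.imwrite(f"pics/{n}0.png",cv2.cvtColor(f,cv2.COLOR_RGB2BGR))
    c=vision.calibration(n); print(n,np.round(c["mtx"],1).tolist(),np.round(c["extrinsics"],4).tolist(),[k for k in c])
    for l in("carrier","dock","handle_mid","keeper_knob","keeper_pivot","lens_ring_a","filter_box_1","keeper_bar"):
        print(l,[(np.round(d["rect"],1).tolist(),round(d["p"],2)) for d in recognise(l,n)][:5])
print(robot.current_time_s())
E
```

```text
pics
scene [[409.9, 0.0, 283.2], [0.0, 409.9, 211.0], [0.0, 0.0, 1.0]] [[0.8201, -0.5721, 0.0111, -0.4218], [0.3366, 0.498, 0.7992, -0.2779], [-0.4627, -0.6517, 0.601, -0.6872], [0.0, 0.0, 0.0, 1.0]] ['mtx', 'extrinsics']
carrier [([233.0, 295.9, 60.3, 69.1], 0.72), ([283.9, 223.4, 90.3, 79.7], 0.6)]
dock [([283.0, 229.6, 98.8, 62.1], 0.66)]
handle_mid [([232.3, 293.9, 62.0, 71.7], 0.88), ([282.9, 225.6, 90.1, 77.6], 0.7)]
keeper_knob [([223.4, 294.5, 30.9, 54.2], 0.84), ([322.0, 238.2, 12.3, 54.3], 0.56)]
keeper_pivot [([233.1, 297.4, 62.0, 70.7], 0.95), ([284.1, 225.4, 88.1, 81.4], 0.89), ([265.8, 218.4, 15.4, 12.6], 0.66)]
lens_ring_a [([300.6, 224.0, 13.1, 10.2], 0.64)]
filter_box_1 [([264.7, 218.7, 16.0, 13.7], 0.65), ([289.9, 211.5, 12.2, 14.2], 0.54)]
keeper_bar [([321.4, 237.3, 18.0, 55.8], 0.64), ([223.6, 294.4, 30.0, 58.9], 0.5), ([284.8, 223.6, 86.9, 80.4], 0.39)]
top [[484.5, 0.0, 286.3], [0.0, 484.5, 206.6], [0.0, 0.0, 1.0]] [[-0.0125, -0.9998, -0.0174, 0.0877], [0.994, -0.0143, 0.1089, -0.5637], [-0.1091, -0.0159, 0.9939, -1.0124], [0.0, 0.0, 0.0, 1.0]] ['mtx', 'extrinsics']
carrier [([313.8, 200.8, 113.6, 91.3], 0.7)]
dock [([287.6, 203.6, 71.6, 105.9], 0.68), ([238.3, 199.2, 15.2, 59.9], 0.24)]
handle_mid [([345.0, 301.1, 61.3, 40.3], 0.83), ([313.4, 203.0, 119.7, 85.2], 0.69)]
keeper_knob [([336.6, 184.7, 75.3, 52.7], 0.86), ([346.9, 314.1, 60.5, 8.2], 0.73), ([276.0, 183.4, 15.3, 17.6], 0.61)]
keeper_pivot [([345.1, 300.5, 62.1, 37.7], 0.68), ([313.0, 201.1, 116.0, 90.1], 0.56)]
lens_ring_a [([296.3, 220.7, 14.0, 15.5], 0.46), ([300.1, 187.6, 16.7, 9.9], 0.46)]
filter_box_1 [([271.5, 216.3, 15.7, 18.6], 0.78), ([273.8, 182.2, 17.5, 16.0], 0.67)]
keeper_bar [([332.2, 184.7, 73.2, 50.3], 0.7), ([348.6, 312.9, 57.1, 8.4], 0.66), ([314.8, 201.2, 116.7, 87.5], 0.37)]
0.9
```

Run:
```python
import cv2
t=cv2.imread("pics/top0.png");s=cv2.imread("pics/scene0.png")
cv2.imwrite("pics/topc.png",cv2.resize(t[130:350,200:440],None,fx=2.7*1.0,fy=2.7,interpolation=cv2.INTER_CUBIC))
cv2.imwrite("pics/scenec.png",cv2.resize(s[160:340,180:400],None,fx=3.3,fy=3.3,interpolation=cv2.INTER_CUBIC))
```

```text
(no output)
```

View pics/topc.png

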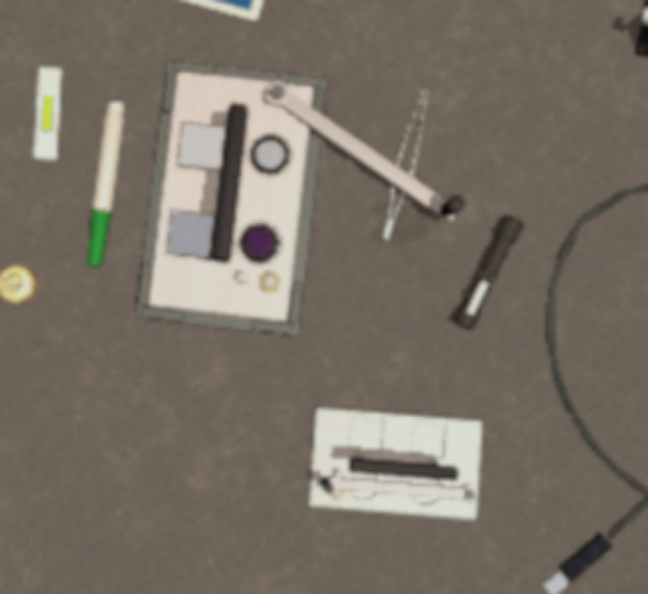

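View pics/scene0.png

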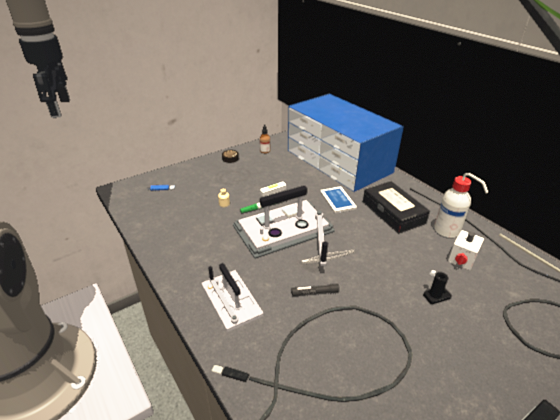

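The top crop shows two look-alikes. The carrier in the dock is at about (286,204) px, with its bar open towards −y and the knob at about (367,206). The smaller white block is at (345,301), has no dock and its bar is shut. The docked one is the larger and fits the description. Tweezers and torch lie under and near the bar's swing. Next I'll confirm with the enlarged scene crop.

View pics/scenec.png

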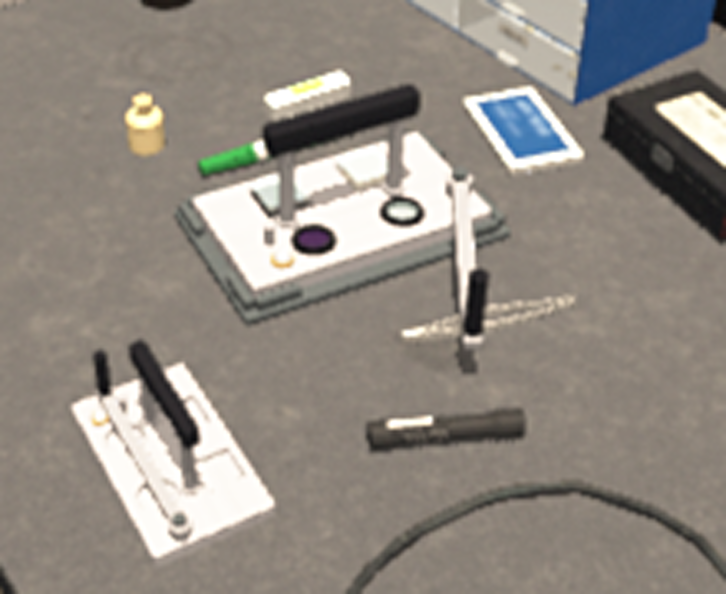

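```bash
cat > h.py <<'E'
from station import robot, fingers, vision, workorder, recognise
import numpy as np, cv2
def proj(n,P):
    c=vision.calibration(n);P=np.atleast_2d(P);E=np.array(c["extrinsics"]);K=np.array(c["mtx"])
    q=P@E[:3,:3].T+E[:3,3];q=q*[1,-1,-1];u=q@K.T;return u[:,:2]/u[:,2:]
def world(pose,L):
    x,y,a=pose[:3];L=np.atleast_2d(L);c,s=np.cos(a),np.sin(a)
    return np.c_[x+c*L[:,0]-s*L[:,1],y+s*L[:,0]+c*L[:,1],L[:,2]+.008]
def knob(th,z=.066): # opens ccw: shut dir is -x
    return [.084-.164*np.cos(th),-.027-.164*np.sin(th),z]
E
python3 - <<'E'
from h import *
from scipy.optimize import least_squares
L=[[.095,.055,.014],[.095,-.055,.014],[-.095,-.055,.014],[-.095,.055,.014],[.06,0,.101],[-.06,0,.101],[.084,-.027,.031]]
px=np.array([[180,72],[313,83],[290,322],[150,305],[237,104],[220,260],[276,93],[455,203]])/2.7+[200,130]
def res(p): return (proj("top",np.r_[world(p,L),world(p,knob(p[3],.079))])-px).ravel()
r=least_squares(res,[.6,0,0,.9]);p=r.x
print(p,np.degrees(p[2:]));print(np.round(r.fun.reshape(-1,2),1).tolist())
for n,k in(("scene",[180,160,3.3]),("top",[200,130,2.7])):
    print(n,np.round((proj(n,np.r_[world(p,L),world(p,[knob(p[3],.079),knob(p[3],.029)])])-k[:2])*k[2]).tolist())
E=np.array(vision.calibration("top")["extrinsics"]);print(-E[:3,:3].T@E[:3,3])
E
```

```text
[ 0.57565888  0.08090871 -0.12062531  1.05992078] [-6.91132137 60.72898739]
[[-0.9, 0.2], [-0.4, 1.3], [-0.8, -0.8], [0.4, -0.0], [0.6, -0.9], [0.4, 0.5], [0.3, -0.3], [0.2, 0.1]]
scene [[419.0, 131.0], [496.0, 209.0], [261.0, 288.0], [197.0, 199.0], [422.0, 84.0], [270.0, 129.0], [464.0, 174.0], [483.0, 272.0], [477.0, 331.0]]
top [[178.0, 73.0], [312.0, 87.0], [288.0, 320.0], [151.0, 305.0], [239.0, 102.0], [221.0, 261.0], [277.0, 92.0], [456.0, 203.0], [446.0, 210.0]]
[0.45093027 0.0635199  1.06916136]
```

```bash
cat >> h.py <<'E'
pose=np.array([.57566,.08091,-.12063]); th0=1.06
def over(th,z,r=.168,dt=0.0): # dt = lead in closing direction (m)
    c,s=np.cos(th),np.sin(th)
    P=world(pose,[.084-r*c-dt*s,-.027-r*s+dt*c,0])[0];P[2]=z
    return P.tolist(),[180,0,float(np.degrees(pose[2]+th))]
E
python3 - <<'E'
from h import *
print(robot.current_eef_rot())
for th in(1.06,.5,0):
    for f in (0,180):
        P,o=over(th,.074);o[2]-=f; j=robot.inverse_kinematics(P,o);print(np.round(P,3),o[2],None if j is None else np.round(j))
P=world(pose,[0,0,.09])[0];print(P)
for z in(0,.1):
    for f in(0,180):
        j=robot.inverse_kinematics((P+[0,0,z]).tolist(),[180,0,-6.9-f]);print(None if j is None else np.round(j))
E
```

```text
[-1.79999224e+02 -1.94669374e-03  1.56184200e+02]
[ 0.557 -0.092  0.074] 53.82193640120414 [-22.  34.  42.  99. -26.  58.  -7.]
[ 0.557 -0.092  0.074] -126.17806359879586 [-10.  30.  24.  98. -14.  55. 163.]
[ 0.5   -0.018  0.074] 21.73629987387804 [-31.  26.  40. 109. -21.  53. -49.]
[ 0.5   -0.018  0.074] -158.26370012612196 [-21.  24.  27. 108. -13.  51. 124.]
[0.489 0.064 0.074] -6.911589882663121 [-40.  25.  39. 110. -20.  52. -88.]
[0.489 0.064 0.074] -186.91158988266312 [-28.  22.  23. 109. -11.  51.  84.]
[0.57566 0.08091 0.098  ]
[-35.  32.  37.  94. -22.  61. -89.]
[-25.  29.  21.  94. -12.  59.  83.]
[-37.  27.  39.  87. -17.  72. -92.]
[-26.  24.  23.  87. -10.  71.  82.]
```

Run:
```python
from h import *
fingers.gripper_to(0.45,20)
robot.move_to(*over(th0,.18))
print(robot.current_time_s())
print(robot.line_to(*over(th0,.072),velocity=.08,f_stop=5),robot.current_tool_pos(),robot.current_contact_force())
fingers.gripper_to(0.24,20)
print(robot.current_finger_gap(),robot.current_gripper_force(),robot.current_contact_force(),robot.current_time_s())
for n in("scene","top"): f=vision.grab_frame(n); cv2.imwrite(f"pics/{n}1.png",cv2.cvtColor(f,cv2.COLOR_RGB2BGR))
s=cv2.imread("pics/scene1.png");t=cv2.imread("pics/top1.png")
a=cv2.resize(s[180:300,210:350],(466,400),interpolation=3);b=cv2.resize(t[140:240,260:375],(460,400),interpolation=3)
cv2.imwrite("pics/c1.png",cv2.resize(np.hstack([a[:, 66:],b[:, 60:]]),(800,400)))
```

```text
3.8583
False [ 0.55711854 -0.09176393  0.07260183] [0.05023127 0.41263038 0.38448445]
0.2415062245365765 0.0 [ 0.89153703 -0.31986916  0.21132138] 5.675
```

View pics/c1.png

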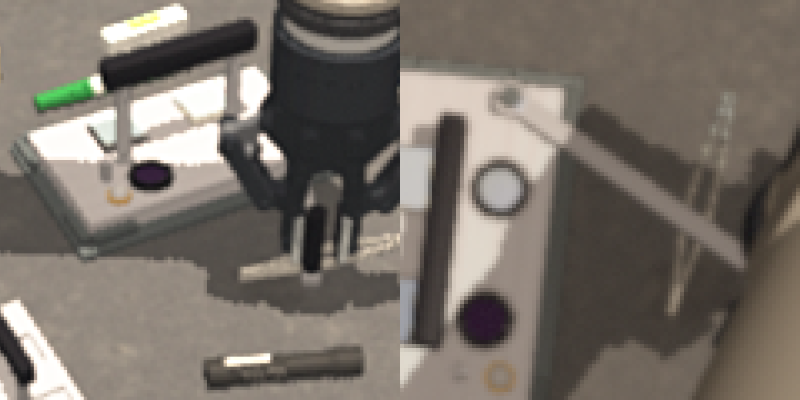

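The knob (left half, about (315,240)) stands between the two finger pads. The bar has not moved and nothing touches. Next I swing it in.

Run:
```python
from h import *
F=lambda:np.round(robot.current_contact_force(),1)
for th in np.linspace(th0,.22,6)[1:]:
    s=robot.line_to(*over(th,.072,dt=.003),velocity=.09,f_stop=12);print(round(th,2),s,F(),robot.current_time_s())
    if s: raise SystemExit
for th,dt in((.1,.003),(0.,.004),(0.,.012)):
    s=robot.line_to(*over(th,.072,dt=dt),velocity=.04,f_stop=15);print(th,s,F(),robot.current_time_s())
    if s: break
robot.pause(.2)
P=np.array(robot.current_tool_pos());d=P-over(0,.072)[0];print("off",d,F(),robot.current_finger_gap())
```

```text
0.89 False [ 0.4  0.6 -0.9] 6.275
0.72 False [0.  0.3 0.1] 6.7417
0.56 False [-0.7 -0.3 -0.2] 7.2083
0.39 False [-0.  -1.1 -0.7] 7.675
0.22 False [ 0.9 -0.5 -0. ] 8.1417
0.1 False [-1.1 -2.   0.6] 8.7917
0.0 False [0.6 0.2 0.1] 9.3833
0.0 False [-1.2 -3.1  0.8] 9.7333
off [1.34790169e-03 1.08957259e-02 5.91207495e-05] [-1.7 -5.3  0.6] 0.2392554690188446
```

Run:
```python
from h import *
F=lambda:np.round(robot.current_contact_force(),1)
for dt in(.014,.016,.018,.020):
    s=robot.line_to(*over(0,.072,dt=dt),velocity=.03,f_stop=12);robot.pause(.1);print(dt,s,F(),robot.current_time_s(),np.round(np.array(robot.current_tool_pos())-over(0,.072)[0],4))
    if s or -F()[1]>12: break
f=vision.grab_frame("top"); g=vision.grab_frame("scene")
a=cv2.resize(g[170:270,220:350],(400,308),interpolation=3);b=cv2.resize(f[140:260,250:370],(308,308),interpolation=3)
cv2.imwrite("pics/c2.png",cv2.cvtColor(np.hstack([a,b]),cv2.COLOR_RGB2BGR))
```

```text
0.014 False [-1.5 -7.2  1.2] 10.2833 [0.0014 0.0112 0.    ]
0.016 False [ -2.1 -10.5   2.8] 10.6333 [0.0014 0.0115 0.0002]
0.018 False [ -3.4 -12.5   3.9] 10.9833 [0.0015 0.0119 0.0004]
```

View pics/c2.png

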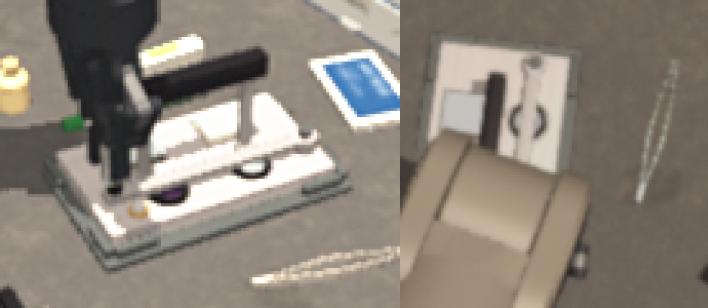

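The bar lies over both rings. The tool is held at a hard stop: 12 N with only 0.7 mm of travel, above the 5 N plunger force. I back off, rise and check from above.

Run:
```python
from h import *
P=np.array(robot.current_tool_pos());
d=np.array(over(0,.072,dt=.007)[0]); robot.line_to(d.tolist(),velocity=.05)
print(robot.current_contact_force())
fingers.gripper_to(0.36,20)
robot.line_to(over(0,.16,dt=.007)[0],velocity=.15,f_stop=8)
# move aside for view
robot.line_to([.40,-.05,.2],velocity=.3)
from scipy.optimize import least_squares
f=vision.grab_frame("top"); g=vision.grab_frame("scene")
for n in("top","scene"):
  for l in("keeper_knob","handle_mid","keeper_pivot"): print(n,l,[(np.round(d["rect"],1).tolist(),round(d["p"],2)) for d in recognise(l,n)][:4])
a=cv2.resize(g[180:270,220:350],(520,360),interpolation=3);b=cv2.resize(f[150:260,250:330],(262,360),interpolation=3)
cv2.imwrite("pics/c3.png",cv2.cvtColor(np.hstack([a,b]),cv2.COLOR_RGB2BGR))
p=[*pose];L=[[.06,0,.101],[-.06,0,.101],[.084,-.027,.031],knob(0,.079),[.095,.055,.014],[.095,-.055,.014],[-.095,-.055,.014],[-.095,.055,.014]]
print(np.round((proj("top",world(p,L))-[250,150])*[262/80,360/110]+[520,0]).tolist())
print(np.round((proj("scene",world(p,L))-[220,180])*4).tolist(),robot.current_time_s())
```

```text
[0.20934379 1.17070556 0.46398762]
top keeper_knob [([299.9, 201.5, 19.6, 84.0], 0.78), ([336.9, 311.5, 43.8, 9.7], 0.72), ([287.1, 203.8, 57.8, 89.9], 0.45)]
top handle_mid [([337.2, 298.6, 41.3, 38.1], 0.94), ([285.3, 201.7, 64.6, 88.6], 0.63)]
top keeper_pivot [([285.4, 201.7, 60.3, 89.3], 0.94), ([334.4, 299.6, 44.3, 38.2], 0.84)]
scene keeper_knob [([288.1, 222.5, 71.3, 26.8], 0.83), ([222.2, 294.9, 31.6, 58.3], 0.76), ([283.6, 216.4, 86.8, 66.3], 0.69)]
scene handle_mid [([232.2, 294.9, 64.0, 67.6], 0.77), ([284.3, 216.6, 89.0, 58.8], 0.76)]
scene keeper_pivot [([282.6, 218.1, 87.0, 64.9], 0.64), ([233.9, 295.7, 63.1, 70.2], 0.55)]
[[646.0, 58.0], [625.0, 251.0], [692.0, 46.0], [665.0, 291.0], [572.0, 23.0], [735.0, 39.0], [705.0, 322.0], [539.0, 304.0]]
[[352.0, 22.0], [167.0, 76.0], [403.0, 130.0], [157.0, 143.0], [348.0, 79.0], [441.0, 173.0], [157.0, 270.0], [79.0, 161.0]] 13.5167
```

View pics/c3.png

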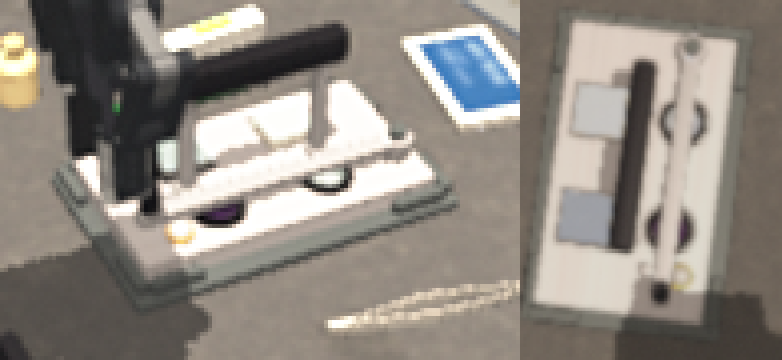

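The bar lies parallel to the handle over both rings, with the knob at (660,291), and the parts are in their wells and pockets. The carrier's yaw comes out about 0.016 rad more negative than my first fit, so I use −0.137. Now grip the handle.

```bash
sed -i 's/-.12063/-.137/' h.py
python3 - <<'E'
from h import *
F=lambda:np.round(robot.current_contact_force(),1)
o=[180,0,float(np.degrees(pose[2]))]
H=world(pose,[0,0,0])[0]
fingers.gripper_to(0.7,20)
robot.line_to([H[0],H[1],.2],o,velocity=.2)
print(robot.line_to([H[0],H[1],.096],velocity=.1,f_stop=6),F(),robot.current_tool_pos())
fingers.gripper_to(0.0,80);robot.pause(.3)
print(robot.current_finger_gap(),robot.current_gripper_force(),F(),robot.current_torque(),robot.current_time_s())
E
```

```text
False [ 0.7  0.3 -0. ] [0.57634363 0.08078924 0.09678378]
0.17097668788614803 79.10831809043884 [0.1 6.3 4.6] [ 1.0505916  -0.04519645  0.12133979] 17.1083
```

Run:
```python
from h import *
F=lambda:np.round(robot.current_contact_force(),1)
P=np.array(robot.current_tool_pos());z0=.0968
for dz,v in((.02,.03),(.1,.06)):
    print(robot.line_to([P[0],P[1],z0+dz],velocity=v,f_stop=25),F(),robot.current_torque(),robot.current_finger_gap())
robot.pause(.5)
print(robot.current_tool_pos(),robot.current_eef_rot(),F(),robot.current_torque(),robot.current_finger_gap(),robot.current_time_s())
f=vision.grab_frame("top"); g=vision.grab_frame("scene")
a=cv2.resize(g[120:280,200:360],(400,400),interpolation=3);b=cv2.resize(f[110:270,230:390],(400,400),interpolation=3)
cv2.imwrite("pics/c4.png",cv2.cvtColor(np.hstack([a,b]),cv2.COLOR_RGB2BGR))
L=np.array([knob(0,.079),[.084,-.027,.031],[.095,.055,.014],[.095,-.055,.014],[-.095,-.055,.014],[-.095,.055,.014]])+[0,0,.1]
print(np.round((proj("scene",world(pose,L))-[200,120])*2.5).tolist())
```

```text
False [-0.  -0.  -6.2] [ 0.02486539 -0.05300824 -0.04257158] 0.17652053024389475
False [ 0.1  0.5 -7. ] [ 0.03467911 -0.0011826  -0.02593457] 0.17373369786085002
[0.57644434 0.0834075  0.19679472] [-1.79999459e+02  2.98097024e-04 -7.85130023e+00] [ 0.1  0.4 -6.4] [-0.01889903 -0.00862555  0.03436896] 0.172264792764098 19.9417
[[144.0, 143.0], [309.0, 145.0], [274.0, 117.0], [335.0, 173.0], [143.0, 229.0], [94.0, 164.0]]
```

View pics/c4.png

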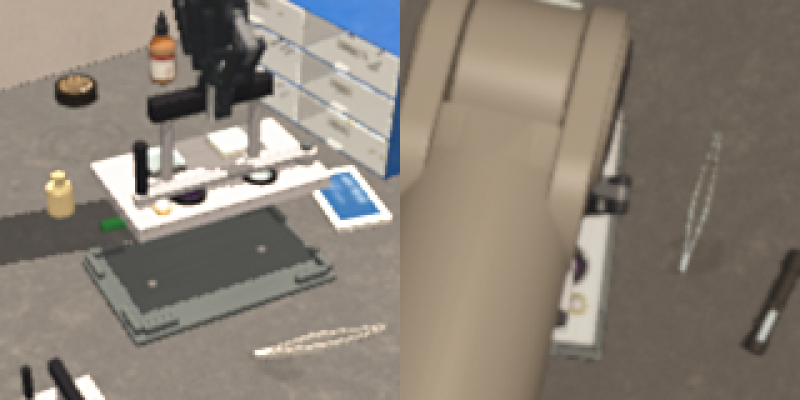

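The carrier hangs clear and level: corners at (94,166), (332,182) and (140,235) are within a pixel or two of where a level carrier should appear. The bar is shut with the knob at (142,165), and rings and boxes are in place. The measured load of 6.5 N fits the masses given. Handing in.

```bash
python3 -c "
from station import workorder
print(workorder.close_job())"
```

```text
the job is handed in; nothing more can be done
None
```

I shut the keeper bar against its stop while the carrier was docked, then lifted the carrier straight up. I handed the job in with the arm holding it level and still, 10 cm above the dock, after about 20 s of the 54 s allowed; no verdict came back.

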